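# Slide a vial tray up over a step into a pass-through dock

### The job

Slide the tray of standing vials into the covered pass-through dock, blue lug first: draw it by the blue lug until that end lies up over the edge of the raised deck, between the side rails and still short of the clear cover, with the orange end still on the worktop, and let go. Then take the orange lug, raise that end to deck height and push the tray in until it lies flat and fully home against the back stop, and let go. Slide the tray rather than carrying it through the air, keep it nearly level so that all three vials stay standing in it, and leave the other things on the worktop where they are.

Things in the scene. Friction and masses are not known exactly. Their poses are not given: they have to be found in the camera images.
- dock: Fixed pass-through dock. Origin: at worktop level under the middle of its front edge; x inward (the way the tray goes in), y sideways, z up. Aluminium deck x 0 to 222 mm, 172 wide, top 16 above the worktop, front edge a plain vertical step. Blue side rails, tops 28 above the worktop, leave a channel 136 wide from x = 31 on and flare to about 160 wide at x = 0.
- dock_mouth (a point): Middle of the deck's front edge, on the deck top (16 mm above the worktop); axes as the dock's. A clear cover with blue front edge and clear sides stands over the deck from 102 to 220 mm inward of here, underside 121, top 131 mm above the worktop: nothing under it can be gripped from above.
- dock_home (a point): On the deck top, 111 mm inward of dock_mouth: where the tray's origin lies when the tray is fully home; axes as the dock's. The blue back stop has its front face 95 mm further inward, its top 38 mm above the worktop.
- tray: Loose white open tray, 190 mm long (x), 120 wide (y), walls 20 high, walls and floor 5 thick, flat underside, 0.25 to 0.5 kg. Origin: centre of its underside; x to the end with the blue lug (orange lug at -x), z up. Starts flat on the worktop, blue end towards the dock. With one end over the deck it rests on the deck's front edge and, by its other end, on the worktop.
- lug_blue (a point): Grip point in the blue upright lug in the middle of the tray's +x end: 89 mm from the tray's centre, 44 mm above its underside; axes as the tray's. The lug is 26 mm wide along y (best gripped across this), 12 thick along x, its top 56 above the underside.
- lug_orange (a point): Grip point in the orange upright lug at the tray's -x end, otherwise the same: 89 mm from the centre, 44 mm above the underside, 26 mm wide along y, 12 thick along x; axes as the tray's.
- vial_red: Brown stoppered vial with a red cap, 29 mm diameter, 55 mm tall, about 28 g, standing loose on the tray floor. Origin: centre of its underside; z up along the vial.
- vial_blue: White stoppered vial with a blue cap, 29 mm diameter, 55 mm tall, about 28 g, standing loose on the tray floor. Origin: centre of its underside; z up along the vial.
- vial_green: Brown stoppered vial with a dark green cap, 29 mm diameter, 55 mm tall, about 28 g, standing loose on the tray floor. Origin: centre of its underside; z up along the vial.
- carton: White medicine carton, 51x116x78 mm (78 tall), on the worktop, not to be moved. Origin: centre of its underside.
- tape: Roll of brown packing tape lying flat, 96 mm across, 24 high, not to be moved. Origin: centre of its underside.
- pocket_calculator: Black pocket calculator lying flat, 112x68x12 mm, not to be moved. Origin: centre of its underside.
- gel_bottle: Hand gel bottle with an orange pump, 60x77x173 mm (173 tall), not to be moved. Origin: centre of its underside.

How it is judged:
On the way, in this order (a step that is already met when the one before it is completed fails the run):
1. the tray leans over the step: its blue end over the deck, its orange end still outside and low, and the fingers off it (x of lug_blue in the frame of dock_mouth between 0 and 0.09 m and y of lug_blue in the frame of dock_mouth between -0.03 and 0.03 m and height (world z) of lug_blue above 0.055 m and height (world z) of lug_orange below 0.052 m and contact force between the fingers and tray below 0.1 N), for 0.2 s.
2. the tray lies flat on the deck, home against the back stop (x of tray in the frame of dock_home between -0.006 and 0.006 m and y of tray in the frame of dock_home between -0.012 and 0.012 m and z of tray in the frame of dock_home between -0.004 and 0.004 m and angle between tray's own z axis and vertical below 0.035 rad and angle between the x axis of tray and the x axis of dock, either way round below 0.12 rad and x of lug_blue in the frame of dock_home above 0 m), for 0.2 s.
At the end, for the whole second after the job is handed in: Tray flat on the deck (tilt under 0.035 rad, height within 4 mm), blue end inward, within 6 mm of dock_home along the dock, 12 mm across, 0.12 rad in yaw; the three vials upright within 0.1 rad on the tray floor; all at rest; fingers off the tray (all of step 2 and linear speed of each of tray, vial_red, vial_blue, vial_green below 0.02 m/s and contact force between the fingers and tray below 0.1 N and angle between each of vial_red, vial_blue, vial_green's own z axis and vertical below 0.1 rad and z of vial_red in the frame of tray between 0 and 0.012 m and x of vial_red in the frame of tray between -0.09 and 0.09 m and y of vial_red in the frame of tray between -0.058 and 0.058 m and z of vial_blue in the frame of tray between 0 and 0.012 m and x of vial_blue in the frame of tray between -0.09 and 0.09 m and y of vial_blue in the frame of tray between -0.058 and 0.058 m and z of vial_green in the frame of tray between 0 and 0.012 m and x of vial_green in the frame of tray between -0.09 and 0.09 m and y of vial_green in the frame of tray between -0.058 and 0.058 m); the robot touches nothing.
It fails at once if the tray is tilted by more than 0.3 rad (angle between tray's own z axis and vertical above 0.3 rad).
It fails at once if the tray is carried: both its ends are more than 16 mm above deck height (height (world z) of each of lug_blue, lug_orange above 0.076 m).
It fails at once if a vial tilts by more than 0.45 rad (angle between any of vial_red, vial_blue, vial_green's own z axis and vertical above 0.45 rad).
It fails at once if the carton, tape roll, calculator or gel bottle is moved more than 20 mm or tipped (distance of any of carton, tape, pocket_calculator, gel_bottle from where it was at the start of the episode above 0.02 m or angle between any of carton, tape, pocket_calculator, gel_bottle's own z axis and vertical above 0.3 rad).
It also fails if it takes over 58 s, if anything falls off the work surface, if the arm or the gripper's body presses on something with over 40 N, if the wrist force passes 120 N, or if a joint passes its speed limit or range.

### The arm

A 6-joint arm with a two-finger parallel gripper is mounted at the origin on a cart in front of the work surface, level with it; the furniture and walls round the work are solid. World frame = base frame: x ahead of the robot, y to its left, z up, the work surface at z = 0. Lengths are in m, angles in rad, forces in N, time in s.
With the tool pointing down it reaches from about 0.275 to 0.75 m from the base axis. Payload 10.2 kg.
Tool frame: the origin (TCP) lies midway between the tips of the shut fingers; the grasp point (between the pads) lies 19 mm behind it (env.hold_point_z is the distance from the TCP to the grasp point, in m); z points along the fingers, y is the line along which they close (so a half turn about z gives the same grasp; the last joint's range is limited). The gripper opens to 85 mm and grips with 20 to 120 N. Pads are 22 mm wide; open, the fingers measure 114 mm over their backs; the gripper's body (76 mm by 85 mm) begins 54 mm behind the grasp point. The pads swing forward as they close: fully open they stand 13 mm farther back than shut.
Start: joints at [1.084, 0.313, 1.498, -0, 1.331, -0.223], TCP at [0.137, 0.507, 0.231] pointing down, gripper open.
Joint ranges: [-2.94, 2.94], [-0.97, 2.17], [0.19, 2.56], [-1.23, 4.37], [0.02, 3.11], [-2.88, 2.88]. Speed limits (rad/s): [2.39, 2.39, 3.01, 3.14, 3.14, 3.14].

### API

Orientations are given as a unit quaternion [x, y, z, w].
In Python, from bench import env, kinematics, monitor, eyes, job gives the robot as it stands. The module is installed in compiled form; this text tells all that it offers. Calls block until the motion is done:
- env.reach(position, orientation): joint-space move of the TCP to a pose.
- env.movel(position, velocity=0.15, frame=None, guard=None): straight line of the TCP; frame=None keeps the orientation; velocity is the mean speed in m/s. With guard (N) it stops when the force on the tool has changed by that much, and returns True; else False.
- env.set_joints(angles): joint-space move.
- env.release() and env.close_gripper(effort=None): open the fingers fully, or close them until they stop; effort is the grip in N (None keeps the last).
- env.hold(seconds).
- kinematics.ik(position, orientation): joint angles nearest the present ones, or None.
- monitor.sense(): the state.
- eyes.grab_frame(name): name is "side" or "top" or "wrist"; returns a dict with "frame" (384x512x3 uint8, red, green, blue), "mtx" (3x3 intrinsics, pixels), "k1" (the pictures are not rectified: a ray, as slopes to the right and down, at radius r is drawn at 1 + k1 r^2 times it, then the intrinsics apply), "view" (4x4, takes a point from world to camera coordinates). Camera axes: x right, y down, z forward; pixel columns grow to the right and rows downward; lengths in m; the calibration is good to about 2 mm. A picture is of the moment at which its call begins. There is no depth.
A pose or a line that the arm cannot do raises env.MotionError and nothing moves.
- job.hand_in(): hands the job in; it is judged then, once.
The state is a dict: "clock": time; "joints": joint angles; "qvel": joint speeds; "joint_efforts": joint torques, N m; "position": TCP position; "ee_rot": TCP orientation; "contact_force": force on the tool from outside, world axes, zero at the start; "ft_torque": the same for the moment, N m; "finger_gap": opening from 0.0 (shut) to 1.0 (fully open); "gripper_force": force on a finger pad.
Only numpy, scipy, OpenCV 4.12 (cv2) and the standard library are available. Lean on these libraries where they do the work, as an engineer would, in place of code of your own. Each camera call takes 0.05 s, during which the arm holds its last target. There are 200 camera calls.

## Working session

There is one attempt and no reset: what is moved stays moved. The work goes in short steps, each a Python script; the robot and the scene stay as the last script left them, time stands still between calls to the robot, and variables do not carry over. Pictures are saved under pics/ and viewed, at most 10 in all, crops included, and the job is handed in when it is done.

```bash
mkdir -p pics
cat > h.py <<'E'
import numpy as np, cv2
from bench import env, kinematics, monitor, eyes, job
def grab(n,fn=None):
    d=eyes.grab_frame(n)
    if fn: cv2.imwrite('pics/'+fn,d['frame'][:,:,::-1])
    return d
def ray(d,u,v):
    K=np.array(d['mtx']);k=d['k1']
    p=cv2.undistortPoints(np.array([[[u,v]]],float),K,np.array([k,0,0,0.]))[0,0]
    V=np.array(d['view']);R=V[:3,:3];t=V[:3,3]
    return -R.T@t, R.T@np.array([p[0],p[1],1])
def onplane(d,u,v,z):
    o,r=ray(d,u,v); return o+r*(z-o[2])/r[2]
def proj(d,P):
    V=np.array(d['view']);K=np.array(d['mtx'])
    return cv2.projectPoints(np.array(P,float).reshape(-1,1,3),cv2.Rodrigues(V[:3,:3])[0],V[:3,3],K,np.array([d['k1'],0,0,0.]))[0][:,0]
E
python3 - <<'E'
from h import *
for n in('top','side'):
    d=grab(n,n+'0.png'); print(n,d['mtx'],d['k1'],d['view'])
s=monitor.sense();print(s)
E
```

```text
top [[346.51851102   0.         268.18522361]
 [  0.         346.51851102 187.87812086]
 [  0.           0.           1.        ]] -0.08721471703993433 [[-1.84611824e-04 -9.99999926e-01  3.38594231e-04  3.39718166e-02]
 [-9.97974193e-01  1.62696540e-04 -6.36198334e-02  5.52428849e-01]
 [ 6.36197736e-02 -3.49653278e-04 -9.97974149e-01  1.45208017e+00]
 [ 0.00000000e+00  0.00000000e+00  0.00000000e+00  1.00000000e+00]]
side [[368.26698497   0.         261.05633123]
 [  0.         368.26698497 196.17504699]
 [  0.           0.           1.        ]] -0.0997501315526454 [[ 0.9975229  -0.06960045 -0.01019009 -0.54070115]
 [-0.04738061 -0.5577423  -0.82866073  0.08571618]
 [ 0.05199172  0.82709087 -0.55965843  1.22967922]
 [ 0.          0.          0.          1.        ]]
{'clock': 0.1, 'joints': array([ 1.08360474e+00,  3.13397854e-01,  1.49837326e+00, -5.09882397e-06,
        1.33102531e+00, -2.23394161e-01]), 'qvel': array([ 2.76591774e-04, -1.36421109e-03, -1.83012110e-03, -1.21137204e-03,
        2.12930447e-03,  4.07266129e-05]), 'joint_efforts': array([ 4.31004315e-03, -4.12896824e+01, -2.60138941e+01, -8.43351245e-05,
        3.05855210e-03, -1.21796145e-05]), 'position': array([0.13678734, 0.50661754, 0.23078579]), 'ee_rot': array([ 1.31515974e-01,  9.91313869e-01, -5.65155512e-04, -2.07053272e-04]), 'contact_force': array([-0.37981712, -0.3924565 , -0.02253504]), 'ft_torque': array([-0.06008077,  0.0393246 , -0.02992187]), 'gripper_force': 0.0, 'finger_gap': 0.9970975351137915}
```

View pics/top0.png

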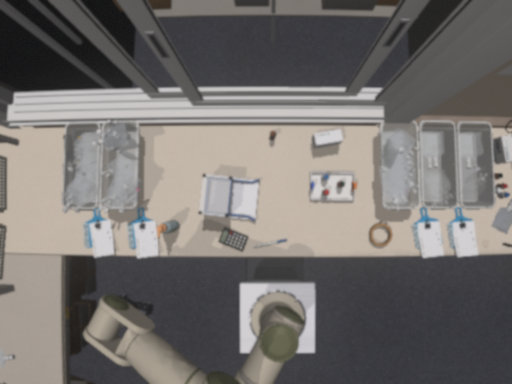

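View pics/side0.png

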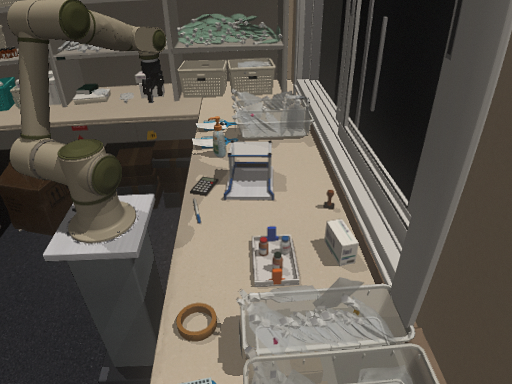

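The top view shows the tray at about (331,187), with its blue lug at (312,186) and orange lug at (354,185). The dock is at about (230,198), with its mouth at column ~258. In the side view the tray is at (274,260) and the dock at (250,170). I'll enlarge both.

Run:
```python
import cv2,numpy as np
t=cv2.imread('pics/top0.png')[155:235,190:370]; s=cv2.imread('pics/side0.png')[135:295,200:310]
t=cv2.resize(t,None,fx=4.4,fy=4.4,interpolation=cv2.INTER_CUBIC); cv2.imwrite('pics/top0c.png',t)
s=cv2.resize(s,None,fx=3.7,fy=3.7,interpolation=cv2.INTER_CUBIC); cv2.imwrite('pics/side0c.png',s)
from h import *
d=grab('top');im=d['frame'];hsv=cv2.cvtColor(im,cv2.COLOR_RGB2HSV)
ds=grab('side');hs=cv2.cvtColor(ds['frame'],cv2.COLOR_RGB2HSV)
def blobs(h,lo,hi,box,n):
    m=cv2.inRange(h,np.array(lo),np.array(hi)); x0,y0,x1,y1=box
    k=np.zeros_like(m);k[y0:y1,x0:x1]=m[y0:y1,x0:x1]
    c,l,st,ce=cv2.connectedComponentsWithStats(k)
    for i in range(1,c):
        if st[i,4]>5: print(n,st[i],ce[i].round(1))
blobs(hsv,(105,90,40),(130,255,255),(190,150,370,240),'T blue')
blobs(hsv,(5,130,80),(18,255,255),(300,150,370,240),'T or')
blobs(hs,(105,90,40),(130,255,255),(200,130,310,300),'S blue')
blobs(hs,(3,150,80),(18,255,255),(240,230,310,300),'S or')
```

```text
T blue [325 175   3   3   7] [326.  176.3]
T blue [311 183   3   5  10] [311.9 184.9]
T or [354 184   2   4   8] [354.5 185.5]
S blue [238 155  31   1  31] [253. 155.]
S blue [235 162  20   1  20] [244.5 162. ]
S blue [230 178   2   6  10] [230.6 180.9]
S blue [225 185   6  10  21] [227.8 189.7]
S blue [269 186   4   9  11] [270.1 190.3]
S blue [267 227  12  14 112] [271.5 233.8]
S blue [282 236   7   5  27] [284.8 237.9]
S or [272 268  11  16 129] [276.8 275.4]
```

View pics/top0c.png

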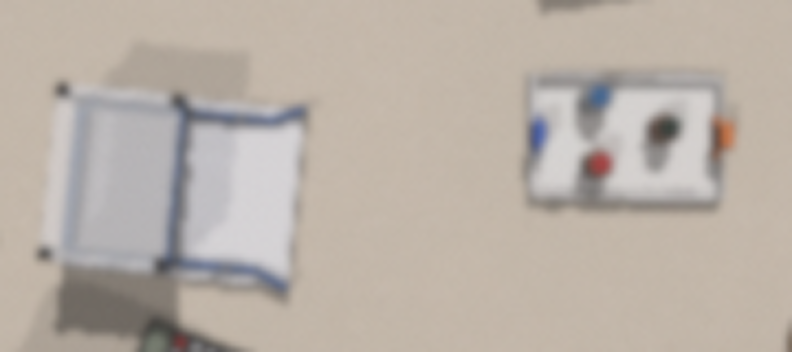

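View pics/side0c.png

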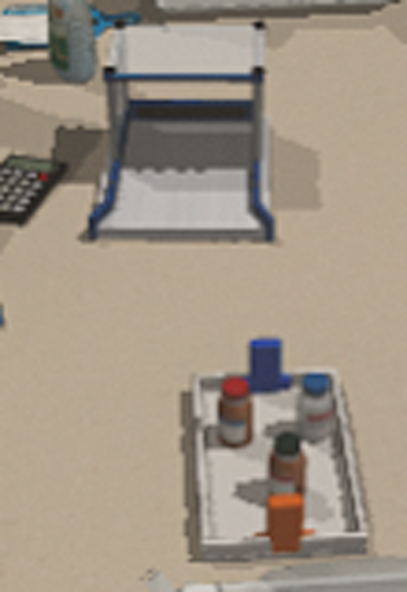

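The crops show the tray with its blue lug at (311.9,184.9) and orange lug at (354.5,185.5). Red and blue vials stand towards the blue end, with green nearer the orange. The dock mouth's flare tips are at about (259.5,180) and (254.3,221.4), so the dock is yawed a few degrees. Next are coarse positions, then a close wrist look.

```bash
cat >> h.py <<'E'
from scipy.spatial.transform import Rotation as Rn
def quat(yaw,pitch=0.,flip=False):
    """tool down; yaw = world heading of the tray x axis; pitch>0 = nose (heading side) up. tool y across the tray."""
    X=np.array([np.cos(yaw)*np.cos(pitch),np.sin(yaw)*np.cos(pitch),np.sin(pitch)])
    Y=np.array([-np.sin(yaw),np.cos(yaw),0]); Z=np.cross(X,Y)   # tray axes
    s=-1 if flip else 1
    return Rn.from_matrix(np.c_[s*X,-s*Y,-Z]).as_quat()
E
python3 - <<'E'
from h import *
d=grab('top');s=grab('side')
c=lambda x,y,z:onplane(d,190+x/4.4,155+y/4.4,z).round(4)
cs=lambda x,y,z:onplane(s,200+x/3.7,135+y/3.7,z).round(4)
print('lugs top',onplane(d,311.9,184.9,.05),onplane(d,354.5,185.5,.05))
print('lugs side',onplane(s,271.5,233.8,.04),onplane(s,276.8,275.4,.04))
print('flare',c(306,110,.028),c(283,292,.028)); print('cover',c(181,101,.131),c(165,265,.131)); print('rear',c(62,90,.131),c(44,253,.131))
print('side flare',cs(93,232,.02),cs(271,234,.02))
b=onplane(d,311.9,184.9,.05)
for f in(0,1):
  for yaw in (np.pi/2,):
    print(f,kinematics.ik([b[0],b[1],.25],quat(yaw,0,f)))
E
```

```text
lugs top [ 0.56274018 -0.14778333  0.05      ] [ 0.56025249 -0.32626477  0.05      ]
lugs side [ 0.56303453 -0.15659373  0.04      ] [ 0.56117167 -0.32763277  0.04      ]
flare [0.5851 0.0703 0.028 ] [0.4112 0.092  0.028 ]
cover [0.5843 0.1793 0.131 ] [0.4383 0.1926 0.131 ]
rear [0.5942 0.2861 0.131 ] [0.4488 0.3006 0.131 ]
side flare [0.42   0.0786 0.02  ] [0.5896 0.0608 0.02  ]
0 [-4.58059865e-01  4.28097148e-01  1.28580645e+00 -4.44089210e-16
  1.42768906e+00 -4.58059865e-01]
1 [-4.58059865e-01  4.28097148e-01  1.28580645e+00 -4.44089210e-16
  1.42768906e+00  2.68353279e+00]
```

Run:
```python
from h import *
env.reach([.50,-.02,.36],quat(1.47))
d=grab('wrist','wr1.png')
print(d['mtx'],d['view'],monitor.sense()['clock'])
for n,P in dict(dock=[.5,.078,.016],lb=[.5625,-.15,.05],tray=[.561,-.239,0]).items(): print(n,proj(d,P))
```

```text
[[273.83422964   0.         254.51907818]
 [  0.         273.83422964 185.96541421]
 [  0.           0.           1.        ]] [[ 0.99514179 -0.09844349 -0.00129866 -0.49997569]
 [-0.09449468 -0.95876022  0.26804776 -0.04177715]
 [-0.02763266 -0.26662281 -0.96340475  0.5114838 ]
 [ 0.          0.          0.          1.        ]] 2.675
dock [[248.54085183  91.5844225 ]]
lb [[296.29929761 220.89913599]]
tray [[294.47480063 251.57043259]]
```

View pics/wr1.png

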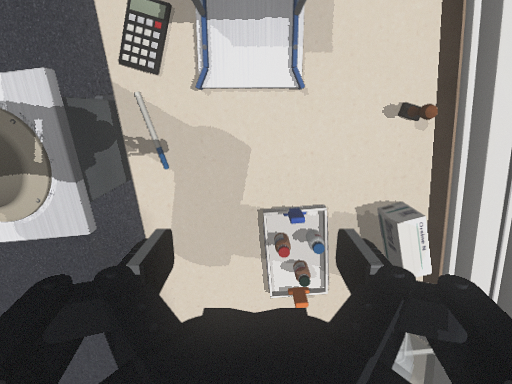

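The wrist view shows the dock flare tips at about (199,88) and (302,88). The straight rails run from about (206,66) and (295,66) upwards. The tray corners are near (264,208), (326,206), (269,297) and (328,294), with the blue lug at (296,216) and the orange at (300,297).

Run:
```python
from h import *
d=grab('wrist');h=cv2.cvtColor(d['frame'],cv2.COLOR_RGB2HSV)
m=cv2.inRange(h,(105,100,40),(130,255,255))
for v in (30,40,50,60,66,72,80,85,88):
    u=np.flatnonzero(m[v,190:315])+190
    if len(u):
        L=u[u<250];R=u[u>250]
        print(v,L.min(),L.max(),R.min(),R.max(),onplane(d,L.max()+.5,v,.028)[:2].round(4),onplane(d,R.min()-.5,v,.028)[:2].round(4))
ml=m.copy();ml[:200]=0;ml[230:]=0;ml[:,:280]=0;ml[:,310:]=0
mo=cv2.inRange(h,(3,150,120),(18,255,255));mo[:285]=0;mo[310:]=0;mo[:,:285]=0;mo[:,315:]=0
for k in(ml,mo):
    x,y,w,hh=cv2.boundingRect(k); print(x,y,w,hh,'top rows:',onplane(d,x+w/2-.5,y+hh/2,.044))
    r=np.flatnonzero(k.any(1)); 
    for v in r: q=np.flatnonzero(k[v]); print(v,q.min(),q.max(),end='; ')
g=d['frame'].astype(int)[:,:,:3].sum(2)
print('\ntray corners',[onplane(d,*p,.02)[:2].round(4) for p in((264,208),(326,206),(269,297),(328,294))])
print('front edge rows', g[80:96,250])
```

```text
30 202 206 294 297 [0.4442 0.1755] [0.5798 0.1619]
40 203 206 294 296 [0.4422 0.1612] [0.5789 0.1476]
50 203 206 293 296 [0.4401 0.1468] [0.5764 0.1332]
60 204 206 293 296 [0.438  0.1321] [0.5754 0.1184]
66 204 207 293 295 [0.4384 0.123 ] [0.5749 0.1094]
72 202 205 295 298 [0.4339 0.1143] [0.5775 0.1001]
80 199 202 298 301 [0.4272 0.1027] [0.5816 0.0874]
85 197 200 300 303 [0.4228 0.0954] [0.5844 0.0793]
284 212 22 11 top rows: [ 0.56038412 -0.14572406  0.044     ]
212 302 305; 213 298 305; 214 284 303; 215 286 286; 217 292 303; 218 291 304; 219 291 304; 220 291 304; 221 291 304; 222 291 301; 289 290 20 18 top rows: [ 0.5582794  -0.31945101  0.044     ]
290 305 308; 291 305 308; 292 289 308; 293 289 292; 302 303 306; 303 296 307; 304 295 307; 305 296 307; 306 296 306; 307 296 302; 
tray corners [array([ 0.5073, -0.1311]), array([ 0.6233, -0.1386]), array([ 0.5002, -0.3276]), array([ 0.6224, -0.3326])]
front edge rows [683 686 683 685 686 692 673 458 433 557 551 563 616 616 613 618]
```

Run:
```python
from h import *
d=grab('wrist')
a=1.470;ax=np.array([np.cos(a),np.sin(a)])
for u in(215,250,285):
    f=onplane(d,u,86.5,.016)[:2]; print('edge',f, (f-[.5093,.1425])@ax)
print('flare rule: x=31 where channel starts row~68')
B=onplane(d,297.8,222.3,.056);O=onplane(d,301.3,307.3,.056)
print(B,O,np.arctan2(*(B-O)[[1,0]]),np.linalg.norm(B-O))
# above the blue lug
yaw=np.arctan2(*(B-O)[[1,0]])
p=[B[0]+.003*np.cos(yaw),B[1]+.003*np.sin(yaw),.13]
env.reach(p,quat(yaw))
d=grab('wrist','wr2.png')
print(proj(d,[p[0],p[1],.056]),proj(d,[p[0],p[1],.02]),monitor.sense()['clock'])
```

```text
edge [0.44467906 0.09167082] -0.05707371732681308
edge [0.50332051 0.08577675] -0.05703702994150904
edge [0.56193984 0.08001469] -0.056871230282179816
flare rule: x=31 where channel starts row~68
[ 0.56426959 -0.15041364  0.056     ] [ 0.56136714 -0.32963997  0.056     ] 1.554603418272453 0.17924982861969338
[[252.62002732 193.03826157]] [[252.83418837 182.04388126]] 3.875
```

View pics/wr2.png

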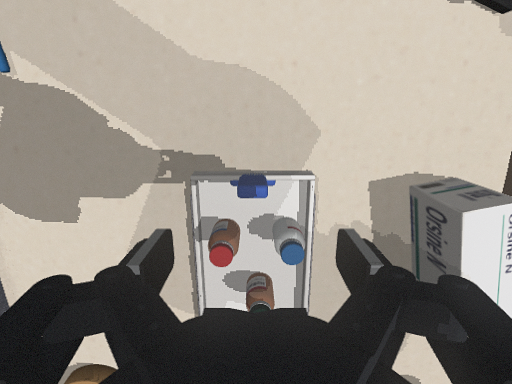

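The lug shows at columns 237–268, with its top face centred near (252.5,191.5). The prediction was (252.6,193), so the estimate is good enough to grip. All vials are upright and well clear of the fingers.

```bash
cat >> h.py <<'E'
A=1.470; AX=np.array([np.cos(A),np.sin(A)]); M=np.array([.5093,.1425])-.057*AX; GZ=.024
def axes(yaw,th):
    return (np.array([np.cos(yaw)*np.cos(th),np.sin(yaw)*np.cos(th),np.sin(th)]),
            np.array([-np.cos(yaw)*np.sin(th),-np.sin(yaw)*np.sin(th),np.cos(th)]))
def tcp(piv,yaw,th,along):
    """piv: tray's orange bottom edge middle (world xyz); TCP at 'along' from it"""
    X,Z=axes(yaw,th); return np.array(piv)+along*X+GZ*Z
def go(piv,yaw,th,along,v,guard=None):
    return env.movel(tcp(piv,yaw,th,along),velocity=v,frame=quat(yaw,th),guard=guard)
def st():
    s=monitor.sense();print(round(s['clock'],2),s['position'].round(4),s['contact_force'].round(1),round(s['finger_gap'],3),s['gripper_force'])
E
python3 - <<'E'
from h import *
yaw=1.5546; p=monitor.sense()['position']; p=np.array([p[0],p[1]])
env.movel([*p,GZ],.12,guard=15); st()
env.close_gripper(60); st()
piv=np.array([p[0]-.184*np.cos(yaw),p[1]-.184*np.sin(yaw),0])
go(piv,yaw,.125,.184,.03); st()
# aligned, short of the step
def pv(lx,y=A,th=.125): # pivot for lug dock-x lx on the dock axis
    l=M+lx*AX; return np.array([*(l-.184*np.cos(th)*AX),0])
go(pv(-.035),A,.125,.184,.07); st()
d=grab('side','s2.png'); grab('wrist','wr3.png')
E
python3 -c "
import cv2,numpy as np
s=cv2.imread('pics/s2.png')[130:290,190:320];w=cv2.imread('pics/wr3.png')
s=cv2.resize(s,(312,384),interpolation=cv2.INTER_CUBIC);w=cv2.resize(w,(480,360));w=cv2.copyMakeBorder(w,0,24,0,0,0)
cv2.imwrite('pics/m1.png',np.hstack([s,w]))"
```

```text
4.91 [ 0.5655 -0.1472  0.0248] [-1.  -1.1  0.5] 1.0 0.0
5.48 [ 0.5651 -0.1471  0.0243] [-1.2 -0.1  3.9] 0.294 59.71145510673523
6.41 [ 0.5648 -0.1517  0.0465] [ 1.3 -1.1 -2.6] 0.29 58.92936587333679
9.56 [0.4998 0.0479 0.0468] [ 0.1 -0.3 -3. ] 0.294 58.956257700920105
```

View pics/m1.png

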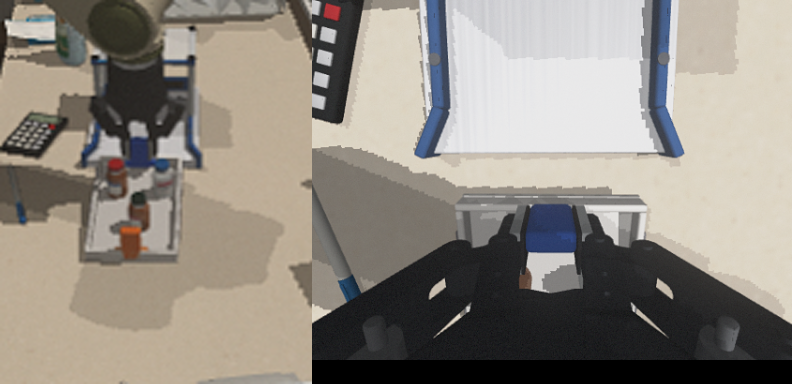

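The lug is held, the vials are standing, and the tray is centred on the channel (about column 551 against 550), short of the step. I'll remeasure the edge from this frame, then draw the tray over it and let go.

```bash
python3 - <<'E'
from h import *
d=grab('wrist'); e=onplane(d,254,163,.016)[:2]-M; print('edge err',e@AX)
def pv(lx,th):
    return np.array([*(M+lx*AX-.184*np.cos(th)*AX),0])
print(go(pv(.045,.125),A,.125,.184,.06,guard=20)); st()
go(pv(.045,.117),A,.117,.184,.02); st()
env.release(); st(); env.hold(.3)
p=tcp(pv(.045,.117),A,.117,.184); X,Z=axes(A,.117)
env.movel(p+.09*Z-.01*X,.12); st()
env.movel(p+.16*Z-.08*X,.15)
grab('wrist','wr4.png'); grab('side','s4.png'); st()
E
python3 -c "
import cv2,numpy as np
s=cv2.imread('pics/s4.png')[130:290,190:320];w=cv2.imread('pics/wr4.png')
s=cv2.resize(s,(312,384),interpolation=cv2.INTER_CUBIC);w=cv2.resize(w,(480,360));w=cv2.copyMakeBorder(w,0,24,0,0,0)
cv2.imwrite('pics/m2.png',np.hstack([s,w]))"
```

```text
edge err -0.000875181562723722
False
11.19 [0.5078 0.1276 0.0468] [ 0.7  2.  -1.1] 0.294 59.02691602706909
11.44 [0.508  0.1276 0.0454] [ 0.3 -0.7 -1.7] 0.292 59.15327489376068
12.06 [0.5078 0.1278 0.0453] [-0.2  0.3 -0.1] 1.002 0.0
13.27 [0.5054 0.1075 0.1329] [-0.1  0.3  0.4] 1.0 0.0
14.18 [0.4976 0.0308 0.1942] [-0.3  0.4  0.3] 0.998 0.0
```

View pics/m2.png

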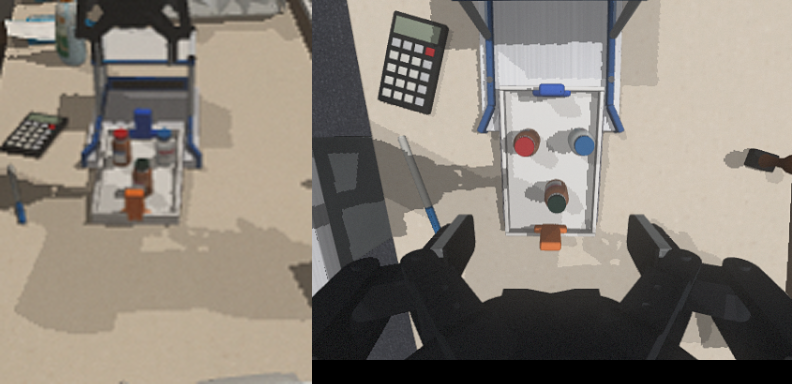

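The tray leans over the step, released, with the blue lug over the deck and short of the cover, and all vials standing. The orange lug's outer top edge is at about (550,250) in the picture, which is raw (254,267). I'll check the prediction and then grip it.

Run:
```python
from h import *
th=.1155
piv=np.array([*(M+(.045-.184)*AX),0]); piv[:2]=M+.045*AX-.184*np.cos(.117)*AX
X,Z=axes(A,th)
d=grab('wrist');h=cv2.cvtColor(d['frame'],cv2.COLOR_RGB2HSV)
m=cv2.inRange(h,(3,150,100),(18,255,255));m[:230]=0;m[280:]=0;m[:,:235]=0;m[:,275:]=0
r=np.flatnonzero(m.any(1));b=r.max()-.5;q=np.flatnonzero(m[int(r.max())-2]); print(r.min(),r.max(),q.min(),q.max())
pred=piv+X*.000+Z*.056; print('pred px',proj(d,pred))
obs=onplane(d,(q.min()+q.max())/2,r.max()+.5,pred[2]); e=(obs-pred)[:2]
print('along',e@AX,'side',e@[-AX[1],AX[0]], 'target', tcp(piv,A,th,.006), kinematics.ik(tcp(piv,A,th,.006),quat(A,th)))
```

```text
241 266 244 264
pred px [[254.16451033 268.44360524]]
along 0.002324202599400425 side 0.0001881125051101149 target [ 0.49002536 -0.04807564  0.02453156] [-0.39555365  0.52343212  1.81192998  0.14791952  0.84537558 -0.39515993]
```

```bash
python3 - <<'E'
from h import *
th=.1155; al=.007
p0=M+.045*AX-.184*np.cos(.117)*AX
piv=np.array([*p0,0]); X,Z=axes(A,th); g=tcp(piv,A,th,al)
env.movel(g+.10*Z,.15,frame=quat(A,th)); env.movel(g,.1,guard=15); st()
env.close_gripper(60); st()
# raise about the step, mid pose then level
for f in(.5,1):
    t=th*(1-f)-.005*f; go([*p0,.017*f],A,t,al,.03)
st()
print(go([*(M+.005*AX),.017],A,-.005,al,.07,guard=25)); st()
print(go([*(M+.028*AX),.0165],A,-.003,al,.03,guard=12)); st()
s=monitor.sense();print('orange end dock x',(s['position'][:2]-M)@AX-al,'want .016')
grab('side','s5.png')
grab('wrist','wr5.png')
E
python3 -c "
import cv2,numpy as np
s=cv2.imread('pics/s5.png')[130:290,190:320];w=cv2.imread('pics/wr5.png')
s=cv2.resize(s,(312,384),interpolation=cv2.INTER_CUBIC);w=cv2.resize(w,(480,360));w=cv2.copyMakeBorder(w,0,24,0,0,0)
cv2.imwrite('pics/m3.png',np.hstack([s,w]))"
```

```text
16.28 [ 0.4905 -0.0473  0.0251] [ 0.4  0.6 -0.3] 1.001 0.0
16.86 [ 0.4903 -0.0471  0.0249] [ 0.1 -0.2  4.4] 0.288 58.7656831741333
17.71 [ 0.4903 -0.0439  0.0406] [ 1.3  0.9 -1.3] 0.292 58.89535367488861
False
19.9 [0.5048 0.0978 0.0409] [-0.  -0.9 -1.3] 0.29 58.94406974315643
True
20.36 [0.5061 0.1071 0.0407] [ 0.6 -3.4 -1. ] 0.294 59.35834050178528
orange end dock x 0.014450818901535989 want .016
```

View pics/m3.png

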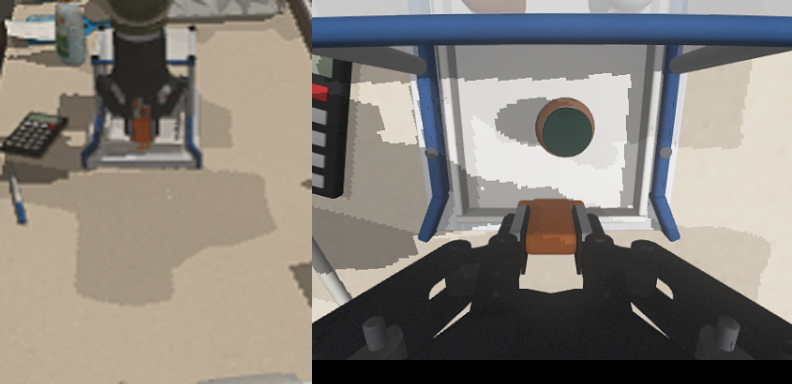

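The tray is in the channel, centred, with its orange end 14.5 mm inside the edge by my estimate (home is 16). The guard has tripped, so it is probably on the stop. I'll nudge once more to confirm, then set it down, release and retreat.

```bash
python3 - <<'E'
from h import *
al=.007
x=lambda:(monitor.sense()['position'][:2]-M)@AX-al
print(env.movel([*(M+(x()+.006+al)*AX),.0405],.02,guard=15)); st(); print(x())
xs=x()
go([*(M+xs*AX),.0158],A,0,al,.02); st()
env.release(); env.hold(.3); st()
p=monitor.sense()['position']
env.movel([p[0],p[1],.13],.12); q=np.array([p[0],p[1]])-.09*AX
env.movel([*q,.22],.2)
d=grab('wrist','wr6.png');grab('side','s6.png');st()
h=cv2.cvtColor(d['frame'],cv2.COLOR_RGB2HSV);m=cv2.inRange(h,(3,150,100),(18,255,255));m[:,:200]=0;m[:,310:]=0
n,l,s,c=cv2.connectedComponentsWithStats(m);i=1+s[1:,4].argmax();print(s[i])
o=onplane(d,s[i][0]+s[i][2]/2-.5,s[i][1]+s[i][3]-.5,.072)[:2]-M
print('outer end dock x,y (want .016,0):',o@AX,o@[-AX[1],AX[0]])
E
python3 -c "
import cv2,numpy as np
s=cv2.imread('pics/s6.png')[130:290,190:320];w=cv2.imread('pics/wr6.png')
s=cv2.resize(s,(312,384),interpolation=cv2.INTER_CUBIC);w=cv2.resize(w,(480,360));w=cv2.copyMakeBorder(w,0,24,0,0,0)
cv2.imwrite('pics/m4.png',np.hstack([s,w]))"
```

```text
True
20.68 [0.5063 0.1071 0.0405] [-0.1 -2.7  2.3] 0.289 59.87128794193268
0.01444645757278714
20.93 [0.5064 0.1072 0.0405] [ 1.  -1.3  6.2] 0.295 60.158652663230896
21.84 [0.5057 0.1071 0.0398] [-0.5  0.3 -0.3] 1.001 0.0
23.62 [0.4963 0.0183 0.2189] [ 0.1 -0.4 -0.1] 0.999 0.0
[244  82  31  11 265]
outer end dock x,y (want .016,0): 0.01577193211900669 -0.004549825246951483
```

View pics/m4.png

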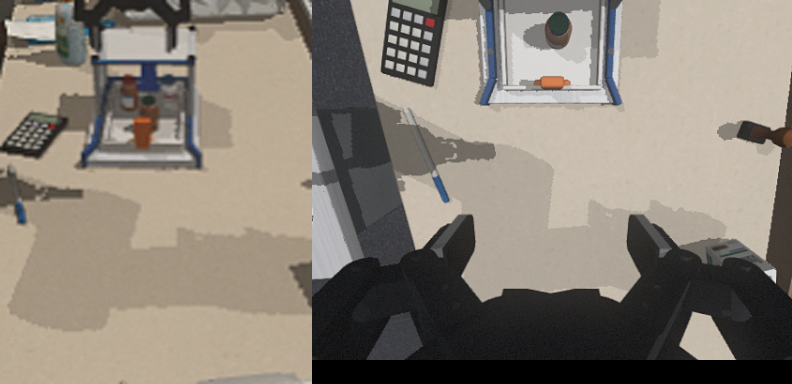

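The tray lies flat in the channel, with the measured end at 15.8 mm (16 wanted). It stopped dead on the second push, and all three vials are standing. I'm handing it in.

```bash
python3 -c "
from h import *
print(job.hand_in())"
```

```text
the job is handed in; nothing more can be done
None
```

The tray is home against the back stop and released, with all three vials standing and the other items untouched. I handed the job in at about 24 s of the 58 s allowed, but no verdict came back.

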